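# Stack the washed sieves on the shaker

## Robot

A 7-joint arm with a two-finger parallel gripper is mounted at the origin on the work surface. World frame = base frame: x ahead of the robot, y to its left, z up, the work surface at z = 0. Lengths are in m, angles in rad, forces in N, time in s.
With the tool pointing down it reaches from about 0.425 to 0.875 m from the base axis. Payload 9.9 kg.
Tool frame: the origin (TCP) lies on the mounting face of the last link; the fingertips stand 173 mm ahead of it and the grasp point (between the pads) lies 155 mm ahead of it; z points along the fingers, y is the direction in which the jaws open and shut (so a half turn about z gives the same grasp; the last joint's range is limited). The gripper opens to 85 mm and grips with 20 to 120 N. Pads are 22 mm wide; open, the fingers measure 114 mm over their backs; the gripper's body (76 mm by 85 mm) begins 54 mm behind the grasp point. The pads swing forward as they close: fully open they stand 13 mm farther back than shut.
Start: joints at [1.072, 0.576, 0.025, 1.437, -0.015, 1.129, -0.057], TCP at [0.272, -0.618, 0.405] pointing down, gripper open.
Joint ranges: [-2.76, 2.76], [-0.34, 2.15], [-1.52, 1.57], [0.19, 2.46], [-1.09, 4.23], [0.17, 1.99], [-2.82, 2.82]. Speed limits (rad/s): [2.22, 2.22, 3.01, 3.01, 3.14, 3.14, 3.14].

## Interface

Orientations are given as a rotation vector (axis times angle).
In Python, from bench import env gives the robot as it stands. The module is installed in compiled form; this text tells all that it offers.
- The arm moves only by the shell command python3 -m jog 'ROWS' [FORCE]. ROWS is a JSON object of lists of equal length, an entry for each row: "gripper": the opening, from 0 (shut) to 1 (fully open); "dp": the shift along the tool's x, y, z in cm, a list of three; "twist": the turn about the tool's z in rad. A call has 1 to 20 rows; each row is the pose to reach, as a shift and turn from the pose commanded when the call began, along the tool's axes at that moment; what a row does not reach only later rows make up. A row lasts 1/10 s, in which the tool goes at most 50 mm and 8.59 degrees, less where a joint would pass 70% of its speed; a pose out of reach is approached as far as the arm can. A call with a gripper value outside its range is refused whole. The fingers move at their own pace and stop on an object; FORCE is the grip in N (left out, the last holds). Time passes only in rows, so rows that repeat a pose let the fingers close. It gives the time, the measured TCP pose, the force and the opening at its end, in the units of the state.
- env.get_state(): the state, without advancing time (a new reading comes with each control period).
- env.grab_frame(name): name is "scene" or "side" or "wrist"; returns the picture (420x560x3 uint8, red, green, blue); there is no depth.
- env.camera_params(name): a dict with "mtx" (3x3 intrinsics, pixels), "k1" (the pictures are not rectified: a ray, as slopes to the right and down, at radius r is drawn at 1 + k1 r^2 times it, then the intrinsics apply), "R" (3x3) and "t" (3): a world point X has camera coordinates R X + t. Camera axes: x right, y down, z forward; pixel columns grow to the right and rows downward; lengths in m; the calibration is good to about 2 mm. A picture is of the moment at which its call begins: read the wrist's pose just before it. camera_params takes no time and is no camera call; for the wrist camera it gives the pose at the moment of the call.
- env.hand_in(): hands the job in, once; it reports no verdict.
Trained networks look in the newest picture that a camera, given by its name, has taken for a name from the list of things; names that differ only in an ending like _2 or _b are one class to them, and where a whole thing is asked for, a point or a joint stands for the part that bears it (a point fixed in the world has none). Each returns a list of dicts, best first, with "score" (0 to 1); they miss things now and then, are a little off and sometimes report something else, mostly with a low value. They report only what shows in the picture. A call takes as long as a camera call. They do not tell look-alikes from the thing itself.
- env.cut_out(camera, name): "region" (420x560 bool, what is visible of it) and "extent" ([left, top, right, bottom] in pixels, round what is visible of it).
The state is a dict: "time": time; "joint_positions": joint angles; "joint_vel": joint speeds; "effort": joint torques, N m; "tcp_pos": TCP position; "orientation": TCP orientation; "wrist_force": force on the tool from outside, world axes, zero at the start; "wrist_torque": the same for the moment, N m; "gripper_width": opening from 0.0 (shut) to 1.0 (fully open).
Only numpy, scipy, OpenCV 4.12 (cv2) and the standard library are available. Lean on these libraries where they do the work, as an engineer would, in place of code of your own. Each camera call takes 0.05 s, during which the arm holds its last target.

## Task

The washed sieve set is lying in the enamel tray; build it up on the receiver pan of the shaker, one piece after another from the bottom: the fine sieve first, then the medium, then the coarse, and the lid last. Each piece must sit fully home, its foot inside the rim below, and be let go before the next. Leave the two drying glasses standing where they are.

Things in the scene. Friction and masses are not known exactly. Their poses are not given: they have to be found in the camera images.
- pan_rim (a point): Receiver pan: plain steel, closed bottom, 60 mm outside, 54 inside, 32 deep, fixed in a black rubber cup (76 mm wide, top 24 mm below the pan's rim) in the middle of the shaker, a fixed white machine 200 x 150 mm, 52 high, with knob and switch on one end. Site: centre of the pan's open rim, 104 mm above the bench; z up.
- fine_mid (a point): Fine sieve, lowest of three, 34 mm high, grey gauze that looks nearly solid, steel, round, upright. From its lower edge: foot 10 mm high tapering from 41 up to 51 mm wide, shoulder, then a tube 60 mm outside, 54 inside, to the rim. Mesh at the shoulder. Stacked, the foot enters the rim below and the shoulder rests on it: hold it above its shoulder. Site: on the axis, 17 mm above the lower edge, 17 below the rim; z up. About 0.1 kg.
- medium_mid (a point): Medium sieve, 42 mm high, mesh of 4 mm openings, steel, round, upright. From its lower edge: foot 10 mm high tapering from 41 up to 51 mm wide, shoulder, then a tube 60 mm outside, 54 inside, to the rim. Mesh at the shoulder. Stacked, the foot enters the rim below and the shoulder rests on it: hold it above its shoulder. Site: on the axis, 21 mm above the lower edge, 21 below the rim; z up. About 0.1 kg.
- coarse_mid (a point): Coarse sieve, tallest, 50 mm high, open grid of 11 mm holes, steel, round, upright. From its lower edge: foot 10 mm high tapering from 41 up to 51 mm wide, shoulder, then a tube 60 mm outside, 54 inside, to the rim. Mesh at the shoulder. Stacked, the foot enters the rim below and the shoulder rests on it: hold it above its shoulder. Site: on the axis, 25 mm above the lower edge, 25 below the rim; z up. About 0.1 kg.
- lid_knob (a point): Lid, 40 mm high. From its lower edge: foot 10 mm high tapering from 41 up to 51 mm wide, steel disc 60 mm wide and 6 thick, then a black round knob 20 mm wide and 24 tall in its middle. On a sieve the foot enters the rim and the disc rests on it. Site: middle of the knob, on the axis, 28 mm above the lower edge, 12 mm above the disc; z up. About 0.08 kg.
- tray: White enamel drying tray with a black rim, 290 x 400 mm (x, y), fixed. Origin: centre of its underside. Floor 4 mm above the bench, walls 38 mm high. Sieves, lid and two upturned glasses stand on its floor in two rows of three, about 112 mm apart along its y and 115 mm along its x.
- beaker_mid (a point): Small glass beaker drying upside down in the tray: 42 mm wide (46 at the mouth), 58 mm high. Site: on its axis, half-way up. Not part of the job.
- dish_mid (a point): Low glass crystallising dish drying upside down in the tray: 60 mm wide (64 at the mouth), 35 mm high. Site: on its axis, half-way up. Not part of the job.
Things that resemble listed ones, but are neither listed nor needed, are in the scene too. What is shaped like the part that bears fine_mid but red is not meant.

How it is judged:
By the outcome, as a careful person would: the job done as asked, in the order asked, and still so for the second after the job is handed in, with the robot touching nothing.
It also fails if it takes over 104 s, if anything falls off the work surface, if the arm or the gripper's body presses on something with over 40 N, if the wrist force passes 120 N, or if a joint passes its speed limit or range.

## Working session

There is one attempt and no reset: what is moved stays moved. The work goes in short steps, Python scripts to look and compute and a shell command to move; the robot and the scene stay as the last step left them, time stands still between calls to the robot, and variables do not carry over. Pictures are saved under pics/ and viewed, and the job is handed in when it is done.

```bash
mkdir -p pics; ls
python3 - <<'E'
from bench import env
import cv2,numpy as np
s=env.get_state()
for k,v in s.items(): print(k,np.round(v,3))
for c in ["scene","side","wrist"]:
    p=env.camera_params(c); print(c,{k:np.round(v,3).tolist() for k,v in p.items()})
    cv2.imwrite(f"pics/{c}0.png",env.grab_frame(c)[:,:,::-1])
E
```

```text
pics
time 0.0
joint_positions [ 1.072  0.577  0.025  1.438 -0.015  1.129 -0.057]
joint_vel [ 0.    -0.002 -0.     0.002  0.    -0.001 -0.   ]
effort [ 0.0000e+00 -7.6576e+01  2.2510e+00 -2.8597e+01  1.5000e-02  1.3000e-02
 -0.0000e+00]
tcp_pos [ 0.272 -0.618  0.404]
orientation [-3.073e+00 -6.470e-01  1.000e-03]
wrist_force [-0.002  0.108 -0.403]
wrist_torque [0.05  0.017 0.005]
gripper_width 1.001
scene {'mtx': [[495.325, 0.0, 281.229], [0.0, 495.325, 216.482], [0.0, 0.0, 1.0]], 'k1': -0.003, 'R': [[0.779, 0.628, 0.002], [0.546, -0.676, -0.495], [-0.309, 0.387, -0.869]], 't': [-0.391, -0.257, 1.48]}
side {'mtx': [[409.816, 0.0, 276.921], [0.0, 409.816, 210.714], [0.0, 0.0, 1.0]], 'k1': 0.02, 'R': [[-0.998, -0.064, 0.016], [-0.059, 0.755, -0.653], [0.03, -0.653, -0.757]], 't': [0.506, 0.094, 1.108]}
wrist {'mtx': [[305.667, 0.0, 274.631], [0.0, 305.667, 214.37], [0.0, 0.0, 1.0]], 'k1': -0.017, 'R': [[0.404, -0.915, -0.001], [-0.883, -0.39, 0.263], [-0.241, -0.105, -0.965]], 't': [-0.674, -0.035, 0.379]}
```

View pics/scene0.png

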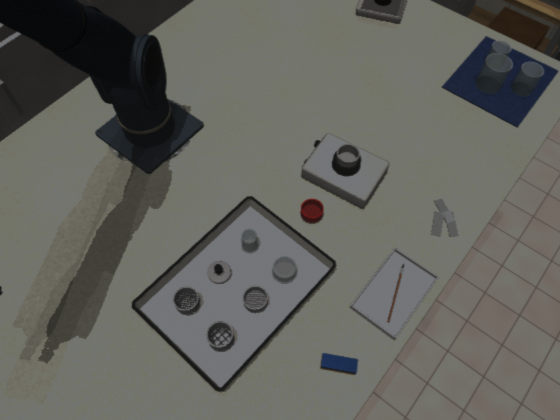

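View pics/side0.png

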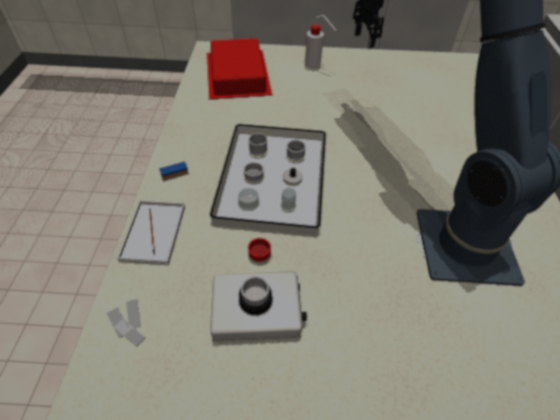

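View pics/wrist0.png

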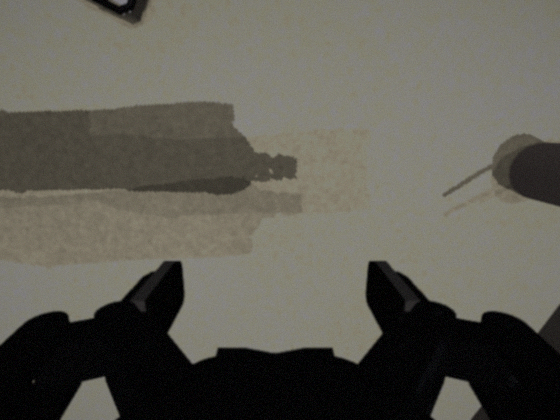

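```bash
cat > h.py <<'E'
from bench import env
import cv2,numpy as np
from scipy.optimize import minimize, least_squares
def proj(p,X):
    c=np.atleast_2d(X)@np.array(p["R"]).T+np.array(p["t"]); s=c[:,:2]/c[:,2:]
    s=s*(1+p["k1"]*(s**2).sum(1,keepdims=True)); m=np.array(p["mtx"])
    return np.c_[s[:,0]*m[0,0]+m[0,2],s[:,1]*m[1,1]+m[1,2]]
def sv(H): # foot then tube
    return [(0,.0205),(.010,.0255),(.010,.030),(H,.030)]
M={"fine_mid":sv(.034),"medium_mid":sv(.042),"coarse_mid":sv(.050),
 "lid_knob":[(0,.0205),(.010,.030),(.016,.030),(.016,.010),(.040,.010)],
 "beaker_mid":[(0,.023),(.058,.021)],"dish_mid":[(0,.032),(.035,.030)]}
a=np.linspace(0,2*np.pi,48,endpoint=False); C=np.c_[np.cos(a),np.sin(a)]
def hull(p,n,xy,z0):
    m=np.zeros((420*4,560*4),np.uint8)
    for (z1,r1),(z2,r2) in zip(M[n][:-1],M[n][1:]):
        P=np.vstack([np.c_[xy+r*C,np.full(48,z0+z)] for z,r in((z1,r1),(z2,r2))])
        h=cv2.convexHull(proj(p,P).astype(np.float32))
        cv2.fillPoly(m,[np.round((h+.5)*4).astype(np.int32)],1)
    return m
def cen(m):
    q=cv2.moments(m.astype(np.uint8),True); return np.array([q["m10"]/q["m00"],q["m01"]/q["m00"]])
def locate(cam,n,region,z0=.004,p=None,xy0=(.5,-.3)):
    p=p or env.camera_params(cam); t=cen(region)
    xy=np.array(xy0,float)
    # start: centroid ray at mid height
    f=lambda xy: cen(hull(p,n,xy,z0))/4-.4-t
    def g(xy): return proj(p,[[xy[0],xy[1],z0+M[n][-1][0]/2]])[0]-t
    xy=least_squares(g,xy).x
    for _ in range(3):
        J=np.array([(f(xy+d)-f(xy-d))/.01 for d in (np.array([.005,0]),np.array([0,.005]))]).T
        xy=xy-np.linalg.solve(J,f(xy))
    h=cv2.resize(hull(p,n,xy,z0),(560,420),interpolation=cv2.INTER_AREA)>0
    iou=(h&region).sum()/(h|region).sum()
    return xy,iou
E
python3 - <<'E'
from h import *
ims={c:env.grab_frame(c) for c in("scene","side")}
for n in M:
  for c in("scene","side"):
    p=env.camera_params(c)
    for d in env.cut_out(c,n)[:3]:
        try: xy,i=locate(c,n,d["region"],p=p)
        except Exception as e: xy,i=[0,0],str(e)
        print(n,c,round(d["score"],2),np.round(d["extent"]),d["region"].sum(),np.round(xy,4),i)
cv2.imwrite("pics/s1.png",cv2.resize(ims["scene"][180:400,120:350,::-1],None,fx=2.7,fy=2.7,interpolation=cv2.INTER_CUBIC))
cv2.imwrite("pics/s2.png",cv2.resize(ims["side"][110:350,190:350,::-1],None,fx=2.5,fy=2.5,interpolation=cv2.INTER_CUBIC))
E
```

```text
fine_mid scene 0.69 [245. 286. 264. 314.] 557 [ 0.5932 -0.2131] 0.983957219251337
fine_mid scene 0.67 [303. 200. 326. 226.] 443 [0.5488 0.0703] 0.977924944812362
fine_mid scene 0.36 [174. 286. 199. 315.] 513 [ 0.4659 -0.318 ] 0.8571428571428571
fine_mid side 0.83 [243. 161. 260. 182.] 299 [ 0.5946 -0.2168] 0.9088145896656535
fine_mid side 0.83 [248. 234. 270. 261.] 425 [0.5499 0.0705] 0.8947368421052632
medium_mid scene 0.58 [173. 282. 201. 314.] 663 [ 0.4678 -0.3197] 0.9230769230769231
medium_mid side 0.77 [287. 140. 308. 161.] 319 [ 0.4713 -0.3247] 0.9522388059701492
coarse_mid scene 0.73 [209. 321. 235. 350.] 632 [ 0.5898 -0.3345] 0.8005502063273727
coarse_mid scene 0.58 [173. 286. 200. 318.] 562 [ 0.47   -0.3212] 0.8545176110260337
coarse_mid side 0.9 [248. 134. 266. 155.] 367 [ 0.5938 -0.3378] 0.989100817438692
lid_knob scene 0.4 [244. 287. 264. 315.] 544 [ 0.5895 -0.2103] 0.8897058823529411
lid_knob side 0.56 [283. 168. 304. 187.] 253 [ 0.476 -0.217] 0.9529411764705882
beaker_mid scene 0.72 [241. 230. 262. 253.] 358 [ 0.4818 -0.104 ] 0.9063291139240506
beaker_mid side 0.75 [278. 188. 295. 209.] 335 [ 0.4838 -0.1048] 0.9461756373937678
dish_mid scene 0.81 [273. 258. 294. 282.] 514 [ 0.5968 -0.108 ] 0.8726655348047538
dish_mid side 0.72 [235. 185. 260. 208.] 414 [ 0.5992 -0.1092] 0.9174107142857143
```

View pics/s1.png

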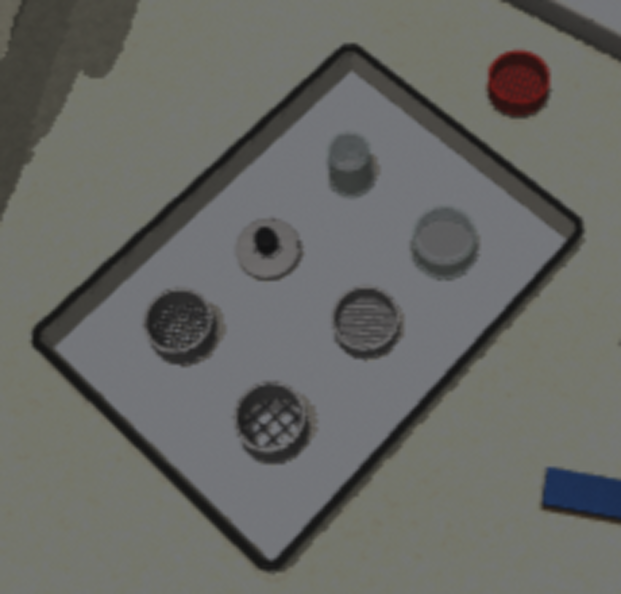

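View pics/s2.png

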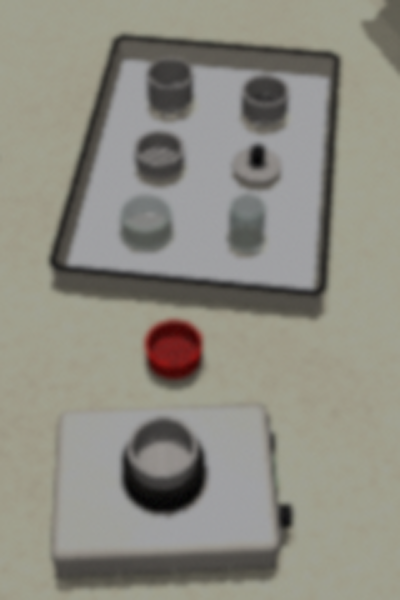

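The fine sieve could be confused with three things in the scene picture:
- the steel low sieve at (255,299), which has the near-solid gauze
- the medium sieve at (186,300)
- the red ring at (312,210), which is excluded by its colour

I choose (255,299). The coarse sieve is at (221,335) and the lid at (219,271). Next I measure the pan and crop closely.

Run:
```python
from h import *
for c,(x,y) in {"scene":(347,158),"side":(256,294)}.items():
    im=env.grab_frame(c)
    cv2.imwrite(f"pics/pan_{c}.png",cv2.resize(im[y-25:y+25,x-30:x+30,::-1],None,fx=10,fy=10,interpolation=cv2.INTER_CUBIC))
im=env.grab_frame("scene")
cv2.imwrite("pics/fine_close.png",cv2.resize(im[275:325,225:285,::-1],None,fx=8,fy=8,interpolation=cv2.INTER_CUBIC))
```

```text
(no output)
```

View pics/pan_scene.png

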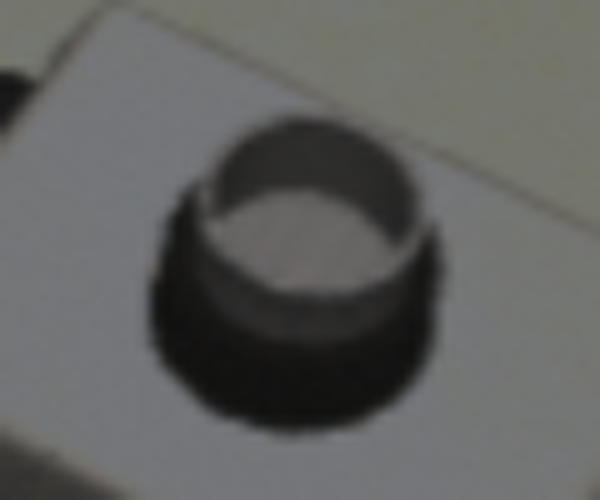

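View pics/pan_side.png

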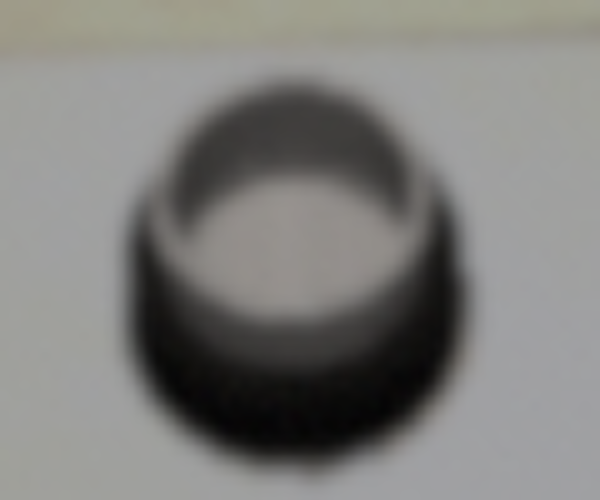

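View pics/fine_close.png

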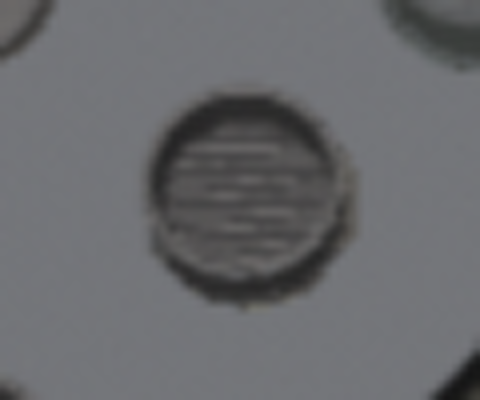

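The crop confirms the fine sieve: grey, nearly solid gauze in a low steel tube. The pan rim ellipse is centred at about (347.6,152.8) in scene and (254.7,289.0) in side.

```bash
cat >> h.py <<'E'
from scipy.spatial.transform import Rotation as Ro
def ray_at(p,px,z):
    m=np.array(p["mtx"]); u=cv2.undistortPoints(np.array([[px]],float),m,np.array([p["k1"],0,0,0.]))[0,0]
    # k1 convention matches opencv radial
    R=np.array(p["R"]);d=R.T@np.array([u[0],u[1],1]);o=-R.T@np.array(p["t"])
    return o+d*(z-o[2])/d[2]
def rim_fit(p,z,pts,r=.030):
    pts=np.array(pts,float)
    W=np.array([ray_at(p,q,z)[:2] for q in pts])
    s=least_squares(lambda v:np.hypot(*(W-v[:2]).T)-v[2],[*W.mean(0),r],loss="soft_l1",f_scale=.001)
    return s.x
def plan(x,y,z,yaw=None):
    """target TCP pos; yaw=world direction angle of tool y (jaw axis)"""
    s=env.get_state();R=Ro.from_rotvec(s["orientation"]).as_matrix()
    d=R.T@(np.array([x,y,z])-s["tcp_pos"])*100
    ty=np.arctan2(R[1,1],R[0,1]); tw=None
    if yaw is not None:
        tw=-((yaw-ty+np.pi/2)%np.pi-np.pi/2)
    print("t",s["time"],"tcp",np.round(s["tcp_pos"],4),"zaxis",np.round(R[:,2],3),"jawyaw",round(ty,3),"dp cm",np.round(d,2),"twist",tw,"F",np.round(s["wrist_force"],1),"grip",round(s["gripper_width"],3), "q7",round(s["joint_positions"][6],2))
E
python3 - <<'E'
from h import *
for c,px in {"scene":(347.6,152.8),"side":(254.7,289.0)}.items(): print(c,ray_at(env.camera_params(c),px,.104))
plan(.594,-.215,.36,0.0)
p=env.camera_params("wrist");s=env.get_state();R=Ro.from_rotvec(s["orientation"]).as_matrix()
print("cam in tool",R.T@(-np.array(p["R"]).T@p["t"]-s["tcp_pos"]), (R.T@np.array(p["R"]).T).round(3))
E
```

```text
scene [0.54138807 0.23064591 0.104     ]
side [0.54262559 0.23324968 0.104     ]
t 1.0 tcp [ 0.272  -0.6178  0.4047] zaxis [-0. -0. -1.] jawyaw -1.156 dp cm [ 45.7  -23.88   4.47] twist -1.1559672103320162 F [-0.3  0.9 -0.4] grip 1.0 q7 -0.06
cam in tool [0.06670139 0.0001094  0.03011654] [[ 0.001 -0.965 -0.263]
 [ 1.     0.001  0.   ]
 [ 0.    -0.263  0.965]]
```

```bash
python3 -m jog '{"gripper":[1,1,1,1,1,1,1,1,1,1,1,1,1,1],"dp":[[45.7,-23.9,4.5],[45.7,-23.9,4.5],[45.7,-23.9,4.5],[45.7,-23.9,4.5],[45.7,-23.9,4.5],[45.7,-23.9,4.5],[45.7,-23.9,4.5],[45.7,-23.9,4.5],[45.7,-23.9,4.5],[45.7,-23.9,4.5],[45.7,-23.9,4.5],[45.7,-23.9,4.5],[45.7,-23.9,4.5],[45.7,-23.9,4.5]],"twist":[0.415,0.415,0.415,0.415,0.415,0.415,0.415,0.415,0.415,0.415,0.415,0.415,0.415,0.415]}' 60
cat > look.py <<'E'
import sys
from h import *
names=sys.argv[2:]
p=env.camera_params("wrist"); im=env.grab_frame("wrist")
cv2.imwrite(f"pics/{sys.argv[1]}.png",im[:,:,::-1])
for n in names:
    for d in env.cut_out("wrist",n)[:2]:
        e=d["extent"]
        try: xy,i=locate("wrist",n,d["region"],p=p)
        except Exception as ex: xy,i=[0,0],str(ex)
        print(n,round(d["score"],2),np.round(e),np.round(xy,4),i)
E
python3 look.py w1 fine_mid coarse_mid medium_mid lid_knob
python3 -c "
from h import *
plan(.594,-.215,.185,-np.pi/2)"
```

```text
time: 2.4
tcp_pos: [0.593, -0.2168, 0.3599]
orientation: [3.14, -0.004, -0.001]
wrist_force: [-0.8, -0.6, 0.4]
gripper_width: 1.0
fine_mid 0.69 [  2. 210.  50. 269.] [0.5519 0.0671] 0.9880294659300184
fine_mid 0.59 [239. 170. 305. 229.] [ 0.5947 -0.2136] 0.9789644012944984
coarse_mid 0.7 [358. 168. 434. 236.] [ 0.5925 -0.3362] 0.8481043820777941
medium_mid 0.75 [340. 275. 381. 337.] [ 0.4681 -0.3088] 0.5179880079946703
lid_knob 0.63 [246. 272. 299. 321.] [ 0.4756 -0.2136] 0.9753504108264862
t 2.65 tcp [ 0.5935 -0.2158  0.3599] zaxis [ 0. -0. -1.] jawyaw -1.573 dp cm [ 0.05 -0.09 17.49] twist -0.0017715002950404735 F [ 0.3  0.5 -0.2] grip 1.003 q7 -1.24
```

View pics/w1.png

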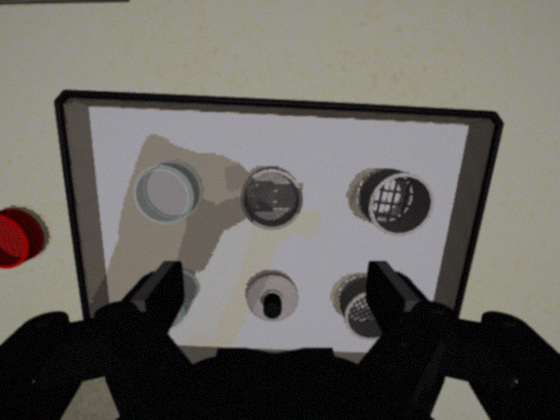

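The wrist view shows the fine sieve at (272,199), between the dish at (168,192) and the coarse sieve at (398,200). It measures (0.595,-0.214), which agrees with the other cameras. I go down and grip.

```bash
python3 -m jog '{"gripper":[1,1,1,1,1,1,0,0,0,0,0,0,0,0],"dp":[[0.1,-0.1,4],[0.1,-0.1,8],[0.1,-0.1,12],[0.1,-0.1,15],[0.1,-0.1,17.5],[0.1,-0.1,17.5],[0.1,-0.1,17.5],[0.1,-0.1,17.5],[0.1,-0.1,17.5],[0.1,-0.1,17.5],[0.1,-0.1,17.5],[0.1,-0.1,17.5],[0.1,-0.1,17.5],[0.1,-0.1,17.5]],"twist":[0,0,0,0,0,0,0,0,0,0,0,0,0,0]}' 40
python3 look.py w2; python3 -c "
from h import *
plan(.594,-.215,.36,-np.pi/2)"
```

```text
time: 4.05
tcp_pos: [0.5955, -0.2143, 0.1868]
orientation: [3.141, -0.001, 0.005]
wrist_force: [-0.1, 0.7, 7.6]
gripper_width: 0.688
t 4.1 tcp [ 0.5955 -0.2143  0.1868] zaxis [ 0.003 -0.001 -1.   ] jawyaw -1.571 dp cm [ -0.1    0.09 -17.32] twist -0.0004633559615609961 F [-1.  -0.1  7.8] grip 0.687 q7 -1.23
```

View pics/w2.png

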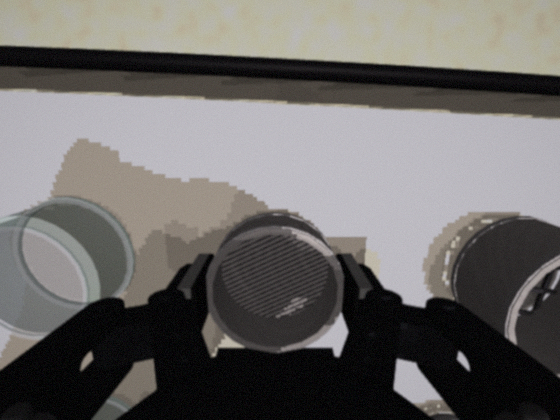

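```bash
python3 -m jog '{"gripper":[0,0,0,0,0,0,0,0,0,0,0,0,0,0,0,0,0,0,0],"dp":[[0,0,-2],[0,0,-6],[0,0,-11],[0,0,-16],[-2.5,-20,-17.5],[-4,-30,-17.5],[-5.3,-40,-17.5],[-5.3,-44.6,-17.5],[-5.3,-44.6,-17.5],[-5.3,-44.6,-17.5],[-5.3,-44.6,-17.5],[-5.3,-44.6,-17.5],[-5.3,-44.6,-17.5],[-5.3,-44.6,-17.5],[-5.3,-44.6,-17.5],[-5.3,-44.6,-17.5],[-5.3,-44.6,-17.5],[-5.3,-44.6,-17.5],[-5.3,-44.6,-17.5]],"twist":[0,0,0,0,0,0,0,0,0,0,0,0,0,0,0,0,0,0,0]}'
python3 look.py w3 fine_mid; python3 -c "
from h import *
plan(.542,.232,.275,-np.pi/2)"
```

```text
time: 6.0
tcp_pos: [0.5423, 0.2312, 0.3599]
orientation: [3.142, -0.003, 0.0]
wrist_force: [-0.2, -0.4, -1.0]
gripper_width: 0.687
fine_mid 0.71 [204. 212. 346. 353.] [0.4488 0.2316] 0.17577490415231659
fine_mid 0.68 [398. 160. 472. 226.] [0.5515 0.0718] 0.9761973042730141
t 6.1 tcp [0.5422 0.2317 0.3597] zaxis [ 0. -0. -1.] jawyaw -1.572 dp cm [-0.02 -0.03  8.47] twist -0.0010161548548608401 F [ 0.1  1.4 -1.4] grip 0.686 q7 -2.01
```

View pics/w3.png

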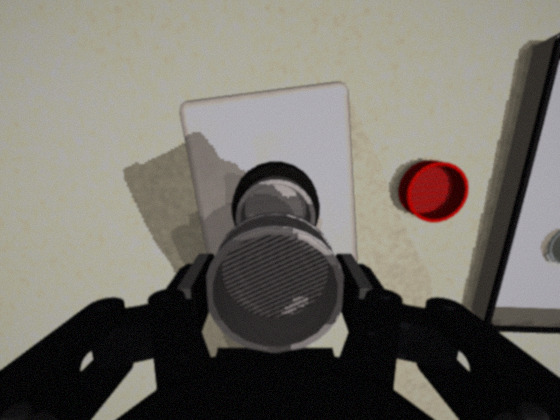

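The sieve is held at (276,290), upright and level with the pads. The pan is behind it at (277,205).

Run:
```python
from h import *
im=cv2.imread("pics/w3.png")
cv2.imwrite("pics/w3z.png",cv2.resize(im[155:365,195:360],None,fx=2.8,fy=2.8,interpolation=cv2.INTER_CUBIC))
```

```text
(no output)
```

View pics/w3z.png

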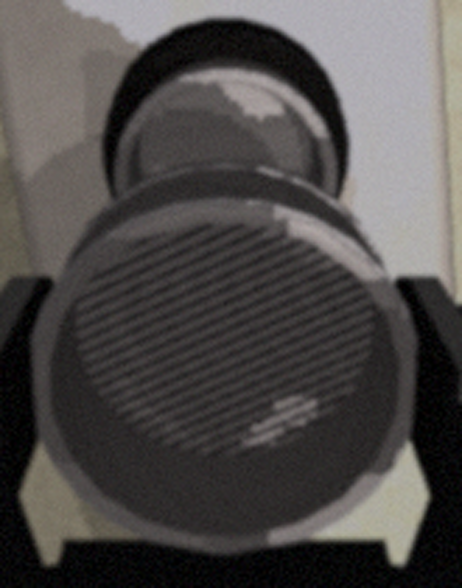

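Run:
```python
from h import *
p=env.camera_params("wrist"); s=env.get_state()
f=lambda P:[(x/2.8+195-.3,y/2.8+155-.3) for x,y in P]
print(s["tcp_pos"])
print("sieve",rim_fit(p,s["tcp_pos"][2]-.1488,f([(35,370),(415,370),(225,197),(225,552),(330,532),(110,530)])))
print("pan",rim_fit(p,.104,f([(225,67),(116,160),(150,100),(334,130),(342,180),(300,92),(118,185)])))
```

```text
[0.54221668 0.23165842 0.35972536]
sieve [0.54073271 0.23165332 0.03046523]
pan [0.54386778 0.23001814 0.03101516]
```

```bash
python3 -m jog '{"gripper":[0,0,0,0,0,0,0,0],"dp":[[0.25,0.1,3],[0.25,0.1,6],[0.25,0.1,7],[0.25,0.1,7.4],[0.25,0.1,7.8],[0.25,0.1,8.1],[0.25,0.1,8.3],[0.25,0.1,8.3]],"twist":[0,0,0,0,0,0,0,0]}'
python3 look.py w4; python3 -c "
from h import *
plan(.542,.232,.275,-np.pi/2)
for c in('side','scene'): cv2.imwrite('pics/%s4.png'%c,cv2.resize(env.grab_frame(c)[(130 if c=='scene' else 230):,(280 if c=='scene' else 190):][:100,:140,::-1],None,fx=5,fy=5,interpolation=cv2.INTER_CUBIC))"
```

```text
time: 6.9
tcp_pos: [0.5446, 0.2312, 0.2771]
orientation: [-3.141, 0.0, -0.001]
wrist_force: [-0.1, 1.0, -0.7]
gripper_width: 0.69
t 6.95 tcp [0.5446 0.2312 0.2771] zaxis [ 0.001  0.    -1.   ] jawyaw -1.571 dp cm [-0.26 -0.08  0.21] twist -0.00018918123237554596 F [-0.2 -0.8 -0.9] grip 0.685 q7 -2.0
```

View pics/w4.png

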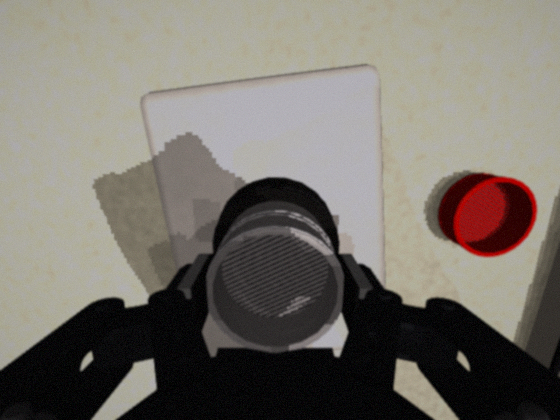

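View pics/side4.png

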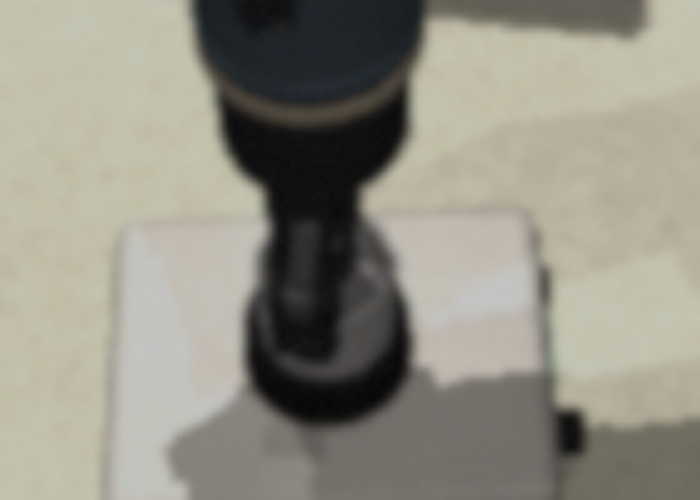

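```bash
python3 -m jog '{"gripper":[0,0,0],"dp":[[0,0,0.1],[0,0,0.2],[0,0,0.2]],"twist":[0,0,0]}'
```

```text
time: 7.35
tcp_pos: [0.5446, 0.2312, 0.2767]
orientation: [-3.141, 0.0, -0.002]
wrist_force: [-5.9, -1.8, 18.2]
gripper_width: 0.683
```

Contact came at z 0.2767, where home was predicted at 0.2768. I release and look.

```bash
python3 -m jog '{"gripper":[0.85,1,1,1,1,1,1,1],"dp":[[0,0,-0.1],[0,0,-0.2],[0,0,-0.2],[0,0,-3],[0,0,-7],[0,0,-8.5],[0,0,-8.5],[0,0,-8.5]],"twist":[0,0,0,0,0,0,0,0]}'
python3 look.py w5; python3 -c "
from h import *
plan(.542,.232,.275,-np.pi/2)
for c in('side','scene'): cv2.imwrite('pics/%s5.png'%c,cv2.resize(env.grab_frame(c)[(130 if c=='scene' else 250):,(300 if c=='scene' else 210):][:60,:90,::-1],None,fx=8,fy=8,interpolation=cv2.INTER_CUBIC))"
```

```text
time: 8.15
tcp_pos: [0.5444, 0.2311, 0.3593]
orientation: [3.142, -0.0, -0.0]
wrist_force: [0.2, 0.8, -0.4]
gripper_width: 1.0
t 8.2 tcp [0.5442 0.2311 0.3587] zaxis [-0.001 -0.001 -1.   ] jawyaw -1.571 dp cm [-0.21 -0.1   8.37] twist -6.0626671510188856e-05 F [-0.2  0.8 -0.5] grip 1.0 q7 -2.0
```

View pics/w5.png

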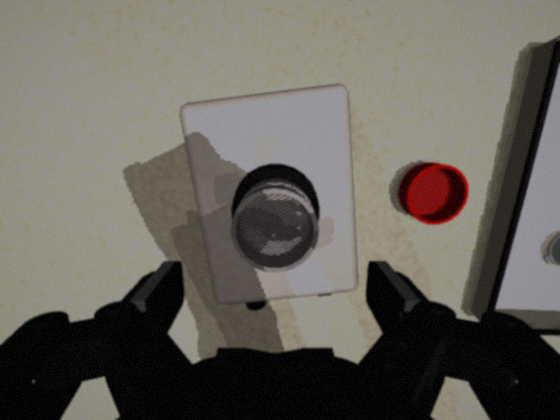

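View pics/side5.png

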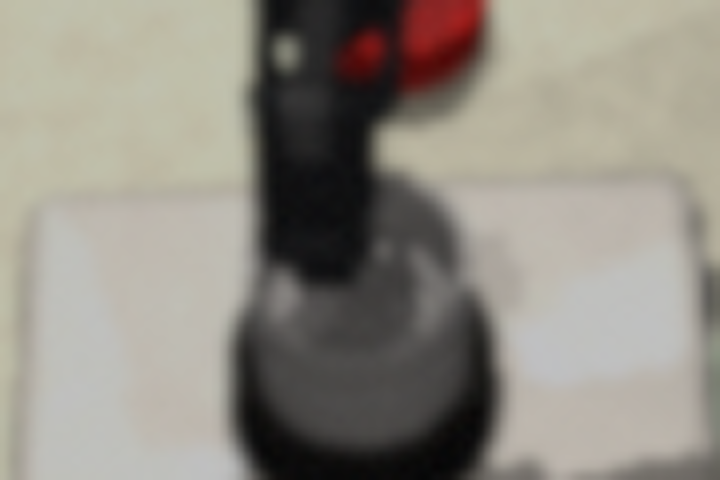

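View pics/scene5.png

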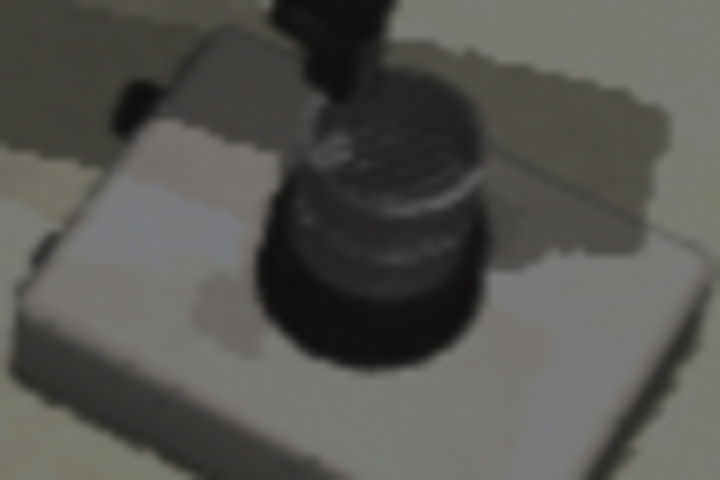

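Run:
```python
from h import *
im=cv2.imread("pics/w5.png")
cv2.imwrite("pics/w5z.png",cv2.resize(im[155:285,205:345],None,fx=4.5,fy=4.5,interpolation=cv2.INTER_CUBIC))
p=env.camera_params("wrist");env.grab_frame("wrist")
for d in env.cut_out("wrist","fine_mid"): 
    print(d["score"],d["extent"],[ (z0,*np.round(locate("wrist","fine_mid",d["region"],z0,p),4)) for z0 in(.090,.094,.098,.104)])
```

```text
Traceback (most recent call last):
ValueError: setting an array element with a sequence. The requested array has an inhomogeneous shape after 1 dimensions. The detected shape was (2,) + inhomogeneous part.
```

View pics/w5z.png

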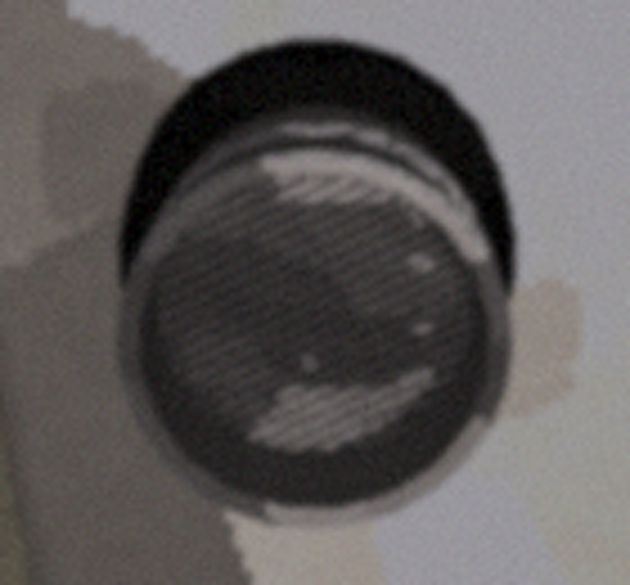

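```bash
cat >> h.py <<'E'
def ptsfit(pts,off,k,z,cam="wrist"):
    p=env.camera_params(cam); P=[(x/k+off[0]-.4,y/k+off[1]-.4) for x,y in pts]
    return rim_fit(p,z,P)
E
python3 - <<'E'
from h import *
print(ptsfit([(118,335),(510,335),(318,526),(318,148),(185,478),(455,475),(160,240),(480,240)],(205,155),4.5,.128))
env.grab_frame("wrist")
for n in("medium_mid","coarse_mid"):
    for c in("scene","side"):
        p=env.camera_params(c); env.grab_frame(c)
        for d in env.cut_out(c,n)[:2]:
            print(n,c,d["score"],d["extent"],*locate(c,n,d["region"],.004,p))
plan(.469,-.321,.36,-np.pi/2)
E
```

```text
[0.54362908 0.23068718 0.03007123]
medium_mid scene 0.84 [174.6, 285.8, 201.4, 316.0] [ 0.46833292 -0.32012861] 0.9384116693679092
medium_mid side 0.61 [288.8, 139.8, 304.7, 159.9] [ 0.46567539 -0.31480929] 0.688622754491018
coarse_mid scene 0.77 [209.9, 319.8, 234.2, 348.6] [ 0.59097569 -0.33097001] 0.7877906976744186
t 8.85 tcp [0.5446 0.2312 0.3597] zaxis [ 0.  0. -1.] jawyaw -1.571 dp cm [-7.550e+00  5.522e+01 -3.000e-02] twist -0.00018279292180722884 F [-0.3 -1.2 -0.2] grip 1.003 q7 -2.0
```

Fitting the rim at z 0.128 gives r 30.1 mm centred at (0.5436,0.2307), so the fine sieve is home. Next is the medium sieve.

```bash
python3 -m jog '{"gripper":[1,1,1,1,1,1,1,1,1,1,1,1,1,1,1,1,1],"dp":[[-7.5,55.2,0],[-7.5,55.2,0],[-7.5,55.2,0],[-7.5,55.2,0],[-7.5,55.2,0],[-7.5,55.2,0],[-7.5,55.2,0],[-7.5,55.2,0],[-7.5,55.2,0],[-7.5,55.2,0],[-7.5,55.2,0],[-7.5,55.2,0],[-7.5,55.2,0],[-7.5,55.2,0],[-7.5,55.2,0],[-7.5,55.2,0],[-7.5,55.2,0]],"twist":[0,0,0,0,0,0,0,0,0,0,0,0,0,0,0,0,0]}'
python3 look.py w6 medium_mid coarse_mid;  python3 -c "
from h import *
plan(.469,-.321,.190,-np.pi/2)"
```

```text
time: 10.55
tcp_pos: [0.4699, -0.3198, 0.3598]
orientation: [-3.141, -0.003, -0.0]
wrist_force: [-0.2, -0.7, -0.2]
gripper_width: 1.0
medium_mid 0.9 [248. 168. 308. 233.] [ 0.4681 -0.3204] 0.7079178885630498
coarse_mid 0.7 [254.  21. 330. 104.] [ 0.5952 -0.3352] 0.770272962741582
t 10.7 tcp [ 0.4696 -0.3204  0.3598] zaxis [ 0.  0. -1.] jawyaw -1.57 dp cm [-0.07  0.06 16.98] twist 0.0005449780893822531 F [-0.3  0.1  0.6] grip 0.998 q7 -0.97
```

View pics/w6.png

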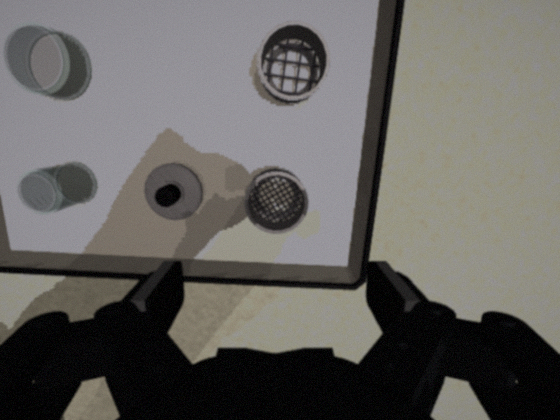

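The medium sieve with its 4 mm mesh is at (277,200).

Run:
```python
from h import *
im=cv2.imread("pics/w6.png")
cv2.imwrite("pics/w6z.png",cv2.resize(im[150:250,225:335],None,fx=5,fy=5,interpolation=cv2.INTER_CUBIC))
```

```text
(no output)
```

View pics/w6z.png

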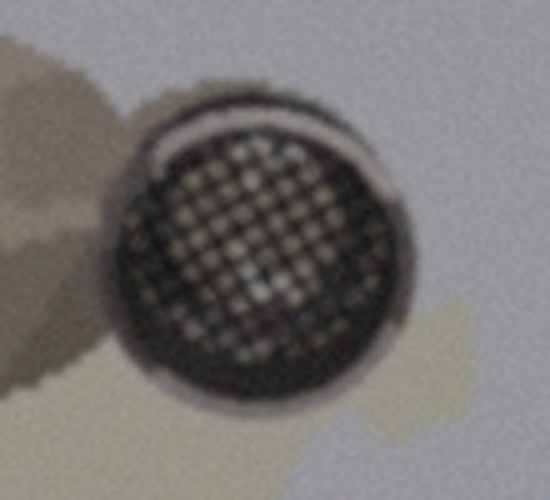

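Run:
```python
from h import *
print(ptsfit([(103,262),(415,262),(258,418),(258,106),(155,375),(395,345),(150,155),(392,192)],(225,150),5,.046))
```

```text
[ 0.47018613 -0.32220733  0.02984588]
```

```bash
python3 -m jog '{"gripper":[1,1,1,1,1,1,0,0,0,0,0,0,0],"dp":[[0.1,0.15,4],[0.1,0.15,8],[0.1,0.15,12],[0.1,0.15,15],[0.1,0.15,17],[0.1,0.15,17],[0.1,0.15,17],[0.1,0.15,17],[0.1,0.15,17],[0.1,0.15,17],[0.1,0.15,17],[0.1,0.15,17],[0.1,0.15,17]],"twist":[0,0,0,0,0,0,0,0,0,0,0,0,0]}' 40
python3 -c "
from h import *
plan(.542,.232,.36,-np.pi/2)"
```

```text
time: 12.0
tcp_pos: [0.4709, -0.3227, 0.1914]
orientation: [3.14, -0.0, 0.004]
wrist_force: [-2.2, 0.0, 7.9]
gripper_width: 0.683
t 12.0 tcp [ 0.4709 -0.3227  0.1914] zaxis [ 0.002 -0.001 -1.   ] jawyaw -1.571 dp cm [  7.14 -55.45 -16.92] twist -0.00030565770422597005 F [-2.2  0.   7.9] grip 0.683 q7 -0.94
```

```bash
python3 -m jog '{"gripper":[0,0,0,0,0,0,0,0,0,0,0,0,0,0,0,0,0,0,0,0],"dp":[[0,0,-2],[0,0,-6],[0,0,-11],[0,0,-16],[3,-20,-18],[5,-40,-18],[7.3,-55.3,-18],[7.3,-55.3,-18],[7.3,-55.3,-18],[7.3,-55.3,-18],[7.3,-55.3,-18],[7.3,-55.3,-18],[7.3,-55.3,-18],[7.3,-55.3,-18],[7.3,-55.3,-18],[7.3,-55.3,-18],[7.3,-55.3,-18],[7.3,-55.3,-18],[7.3,-55.3,-18],[7.3,-55.3,-18]],"twist":[0,0,0,0,0,0,0,0,0,0,0,0,0,0,0,0,0,0,0,0]}'
python3 look.py w7; python3 -c "
from h import *
plan(.5436,.2307,.3054,-np.pi/2)
im=cv2.imread('pics/w7.png')
cv2.imwrite('pics/w7z.png',cv2.resize(im[155:365,195:360],None,fx=2.8,fy=2.8,interpolation=cv2.INTER_CUBIC))"
```

```text
time: 14.0
tcp_pos: [0.5437, 0.2289, 0.37]
orientation: [3.141, -0.004, 0.001]
wrist_force: [-0.5, -0.4, -1.0]
gripper_width: 0.685
t 14.05 tcp [0.5437 0.2292 0.37  ] zaxis [ 0. -0. -1.] jawyaw -1.573 dp cm [-0.01 -0.15  6.46] twist -0.002359195847473572 F [ 0.3  0.5 -1.5] grip 0.683 q7 -2.0
```

View pics/w7z.png

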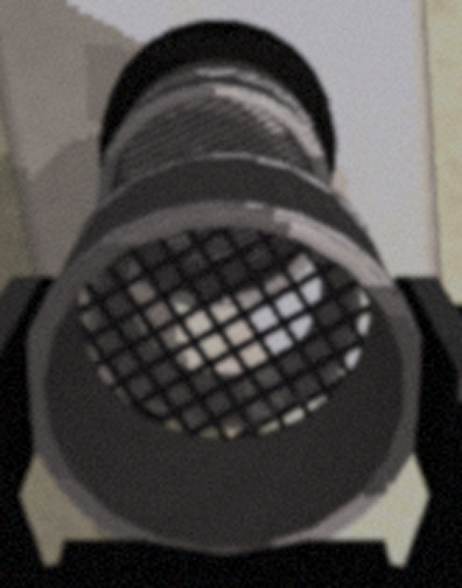

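Run:
```python
from h import *
print(ptsfit([(28,370),(421,370),(225,200),(225,552),(345,530),(105,525)],(195,155),2.8,.370-.1454))
print(ptsfit([(213,80),(125,125),(300,118),(325,150),(108,155)],(195,155),2.8,.128))
```

```text
[0.54415593 0.22896979 0.02992525]
[0.54532806 0.23095576 0.02983403]
```

```bash
python3 -m jog '{"gripper":[0,0,0,0,0,0,0,0,0],"dp":[[0.05,-0.2,2.5],[0.05,-0.2,4.5],[0.05,-0.2,5.2],[0.05,-0.2,5.6],[0.05,-0.2,6],[0.05,-0.2,6.3],[0.05,-0.2,6.5],[0.05,-0.2,6.6],[0.05,-0.2,6.6]],"twist":[0,0,0,0,0,0,0,0,0]}'
```

```text
time: 14.95
tcp_pos: [0.5442, 0.2326, 0.3053]
orientation: [-3.141, 0.001, -0.002]
wrist_force: [-4.0, -0.9, 11.2]
gripper_width: 0.684
```

```bash
python3 -m jog '{"gripper":[0.85,1,1,1,1,1,1,1,1],"dp":[[0,0,-0.1],[0,0,-0.2],[0,0,-0.2],[0,0,-3],[0,0,-6],[0,0,-8],[0,0,-8],[0,0,-8],[0,0,-8]],"twist":[0,0,0,0,0,0,0,0,0]}'
python3 look.py w8; python3 -c "
from h import *
plan(.592,-.336,.36,-np.pi/2)
im=cv2.imread('pics/w8.png')
cv2.imwrite('pics/w8z.png',cv2.resize(im[155:285,205:345],None,fx=4.5,fy=4.5,interpolation=cv2.INTER_CUBIC))
c='scene'; cv2.imwrite('pics/%s8.png'%c,cv2.resize(env.grab_frame(c)[120:185,300:390,::-1],None,fx=7,fy=7,interpolation=cv2.INTER_CUBIC))"
```

```text
time: 15.85
tcp_pos: [0.5438, 0.2326, 0.3827]
orientation: [3.141, -0.0, -0.002]
wrist_force: [-1.0, -0.2, -0.1]
gripper_width: 1.0
t 15.9 tcp [0.5438 0.2326 0.3826] zaxis [-0.002 -0.001 -1.   ] jawyaw -1.571 dp cm [ 4.83 56.86  2.3 ] twist -8.691871390786865e-05 F [-0.4  0.1 -0.1] grip 1.001 q7 -2.0
```

View pics/w8z.png

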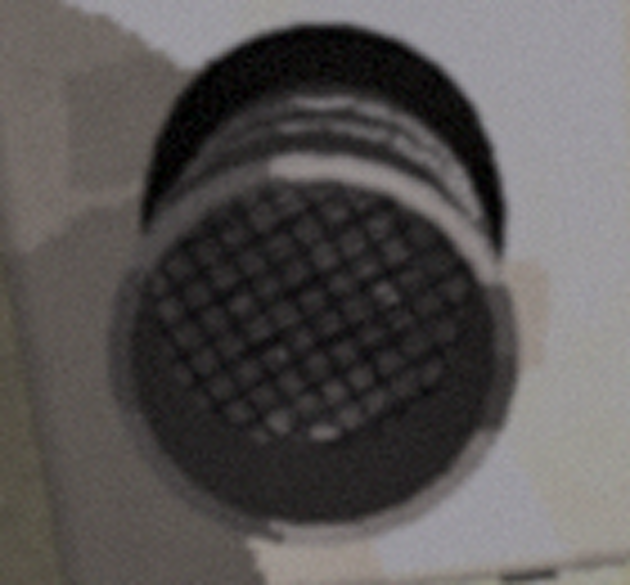

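View pics/scene8.png

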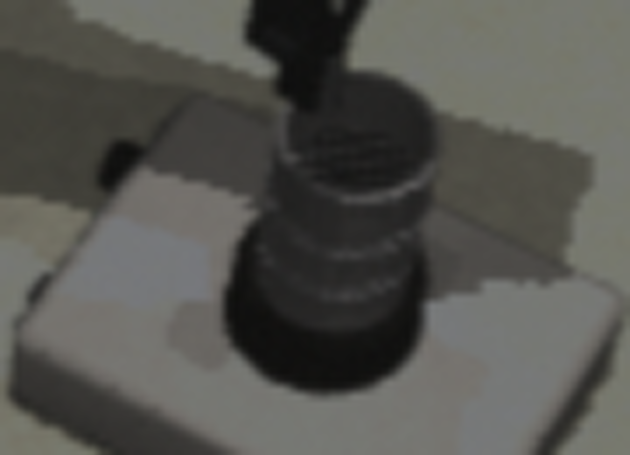

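```bash
python3 - <<'E'
from h import *
print(ptsfit([(108,350),(518,350),(314,152),(314,543),(180,490),(460,490),(155,240),(480,240)],(205,155),4.5,.160))
E
python3 -m jog '{"gripper":[1,1,1,1,1,1,1,1,1,1,1,1,1,1,1,1,1],"dp":[[4.8,56.9,2],[4.8,56.9,2],[4.8,56.9,2],[4.8,56.9,2],[4.8,56.9,2],[4.8,56.9,2],[4.8,56.9,2],[4.8,56.9,2],[4.8,56.9,2],[4.8,56.9,2],[4.8,56.9,2],[4.8,56.9,2],[4.8,56.9,2],[4.8,56.9,2],[4.8,56.9,2],[4.8,56.9,2],[4.8,56.9,2]],"twist":[0,0,0,0,0,0,0,0,0,0,0,0,0,0,0,0,0]}'
python3 look.py w9 coarse_mid lid_knob;  python3 -c "
from h import *
plan(.592,-.336,.190,-np.pi/2)
im=cv2.imread('pics/w9.png')
cv2.imwrite('pics/w9z.png',cv2.resize(im[150:250,225:335],None,fx=5,fy=5,interpolation=cv2.INTER_CUBIC))"
```

```text
[0.54418708 0.23228869 0.0300458 ]
time: 17.65
tcp_pos: [0.5923, -0.3351, 0.3639]
orientation: [-3.141, -0.002, -0.0]
wrist_force: [-0.1, -0.5, 0.1]
gripper_width: 1.001
coarse_mid 0.76 [240. 169. 305. 236.] [ 0.59   -0.3342] 0.6567544604927783
lid_knob 0.57 [177. 274. 193. 317.] [ 0.4725 -0.2337] 0.20711814137419673
t 17.8 tcp [ 0.5921 -0.3358  0.3639] zaxis [ 0. -0. -1.] jawyaw -1.57 dp cm [-1.000e-02  2.000e-02  1.739e+01] twist 0.0005382436487211262 F [ 0.1 -1.2 -0.5] grip 0.996 q7 -1.05
```

View pics/w9z.png

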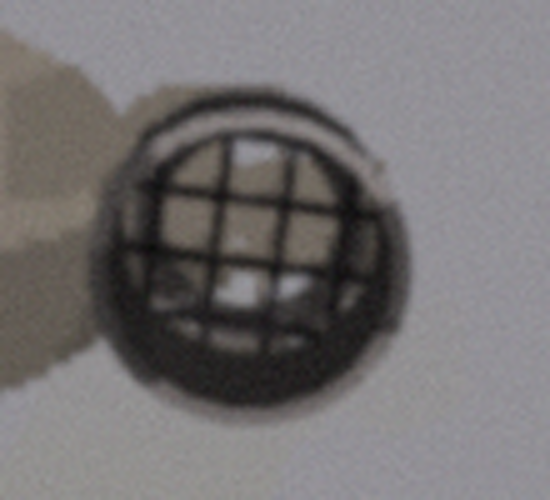

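View pics/w9.png

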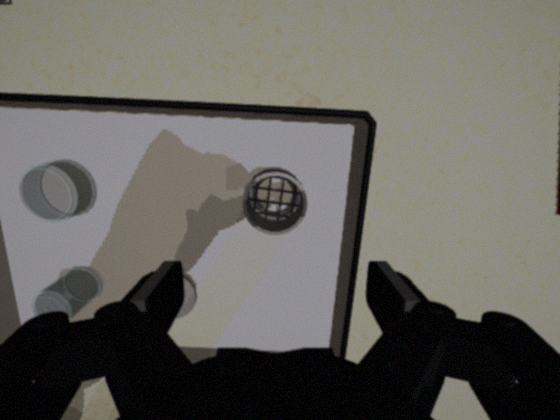

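The medium sieve is home: r 30.05 mm at z 0.160. The coarse sieve, with its open grid, is at (275,200).

Run:
```python
from h import *
print(ptsfit([(92,262),(411,262),(252,424),(252,104),(155,385),(390,335),(140,165),(388,190)],(225,150),5,.054))
```

```text
[ 0.59323239 -0.33617878  0.02974758]
```

```bash
python3 -m jog '{"gripper":[1,1,1,1,1,1,0,0,0,0,0,0,0],"dp":[[0.1,0,4],[0.1,0,8],[0.1,0,12],[0.1,0,15],[0.1,0,17],[0.1,0,17],[0.1,0,17],[0.1,0,17],[0.1,0,17],[0.1,0,17],[0.1,0,17],[0.1,0,17],[0.1,0,17]],"twist":[0,0,0,0,0,0,0,0,0,0,0,0,0]}' 40
python3 -c "
from h import *
plan(.5442,.2323,.40,-np.pi/2)"
```

```text
time: 19.1
tcp_pos: [0.5936, -0.3367, 0.1957]
orientation: [3.14, -0.0, 0.005]
wrist_force: [-0.1, 1.6, 8.3]
gripper_width: 0.695
t 19.1 tcp [ 0.5936 -0.3367  0.1957] zaxis [ 0.003 -0.001 -1.   ] jawyaw -1.571 dp cm [ -4.89 -56.87 -20.52] twist -0.00025558116534929454 F [-0.1  1.6  8.3] grip 0.695 q7 -1.03
```

```bash
python3 -m jog '{"gripper":[0,0,0,0,0,0,0,0,0,0,0,0,0,0,0,0,0,0,0,0],"dp":[[0,0,-2],[0,0,-6],[0,0,-11],[0,0,-16],[-2,-20,-20.5],[-4,-40,-20.5],[-4.9,-56.9,-20.5],[-4.9,-56.9,-20.5],[-4.9,-56.9,-20.5],[-4.9,-56.9,-20.5],[-4.9,-56.9,-20.5],[-4.9,-56.9,-20.5],[-4.9,-56.9,-20.5],[-4.9,-56.9,-20.5],[-4.9,-56.9,-20.5],[-4.9,-56.9,-20.5],[-4.9,-56.9,-20.5],[-4.9,-56.9,-20.5],[-4.9,-56.9,-20.5],[-4.9,-56.9,-20.5]],"twist":[0,0,0,0,0,0,0,0,0,0,0,0,0,0,0,0,0,0,0,0]}'
python3 look.py w10; python3 -c "
from h import *
plan(.5442,.2323,.3417,-np.pi/2)
im=cv2.imread('pics/w10.png')
cv2.imwrite('pics/w10z.png',cv2.resize(im[155:365,195:360],None,fx=2.8,fy=2.8,interpolation=cv2.INTER_CUBIC))"
```

```text
time: 21.1
tcp_pos: [0.5444, 0.2311, 0.3989]
orientation: [3.141, -0.004, 0.0]
wrist_force: [0.3, -0.6, -0.3]
gripper_width: 0.69
t 21.15 tcp [0.5443 0.2313 0.3989] zaxis [ 0. -0. -1.] jawyaw -1.573 dp cm [-0.02 -0.11  5.72] twist -0.0023282714544727856 F [ 0.8 -1.1 -2.3] grip 0.693 q7 -2.01
```

View pics/w10z.png

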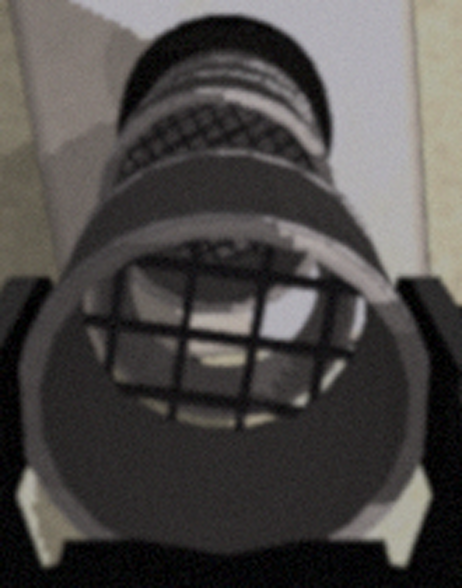

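Run:
```python
from h import *
print(ptsfit([(19,385),(430,385),(225,212),(65,285),(385,285),(65,500),(390,500)],(195,155),2.8,.2572))
print(ptsfit([(220,88),(135,125),(300,115),(326,150),(108,165)],(195,155),2.8,.160))
```

```text
[0.54460513 0.23103772 0.02967017]
[0.54418913 0.23192525 0.03034664]
```

```bash
python3 -m jog '{"gripper":[0,0,0,0,0,0,0,0,0],"dp":[[0,-0.1,2],[0,-0.1,3.8],[0,-0.1,4.5],[0,-0.1,4.9],[0,-0.1,5.3],[0,-0.1,5.6],[0,-0.1,5.8],[0,-0.1,5.9],[0,-0.1,5.9]],"twist":[0,0,0,0,0,0,0,0,0]}'
```

```text
time: 22.05
tcp_pos: [0.5442, 0.2336, 0.3415]
orientation: [-3.141, 0.001, -0.003]
wrist_force: [-4.2, -1.2, 12.4]
gripper_width: 0.691
```

```bash
python3 -m jog '{"gripper":[0.85,1,1,1,1,1,1,1,1],"dp":[[0,0,-0.1],[0,0,-0.2],[0,0,-0.2],[0,0,-3],[0,0,-6],[0,0,-8],[0,0,-8],[0,0,-8],[0,0,-8]],"twist":[0,0,0,0,0,0,0,0,0]}'
python3 look.py w11; python3 -c "
from h import *
plan(.476,-.2145,.36,-np.pi/2)
im=cv2.imread('pics/w11.png')
cv2.imwrite('pics/w11z.png',cv2.resize(im[155:295,205:345],None,fx=4.2,fy=4.2,interpolation=cv2.INTER_CUBIC))
c='scene'; cv2.imwrite('pics/%s11.png'%c,cv2.resize(env.grab_frame(c)[110:185,300:390,::-1],None,fx=7,fy=7,interpolation=cv2.INTER_CUBIC))"
```

```text
time: 22.95
tcp_pos: [0.5438, 0.2336, 0.4187]
orientation: [3.141, -0.0, -0.002]
wrist_force: [0.4, -0.4, -1.2]
gripper_width: 1.0
t 23.0 tcp [0.5438 0.2336 0.4186] zaxis [-0.002 -0.001 -1.   ] jawyaw -1.571 dp cm [-6.77 44.81  5.91] twist -0.00011987999650520109 F [-0.2  0.3  0.4] grip 1.004 q7 -2.01
```

View pics/w11z.png

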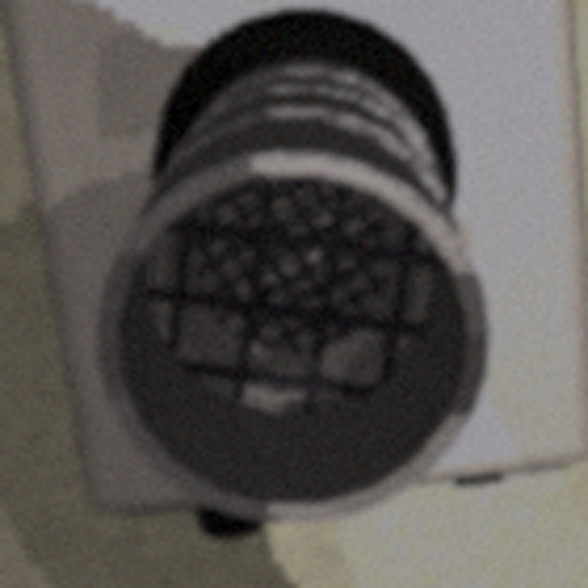

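View pics/scene11.png

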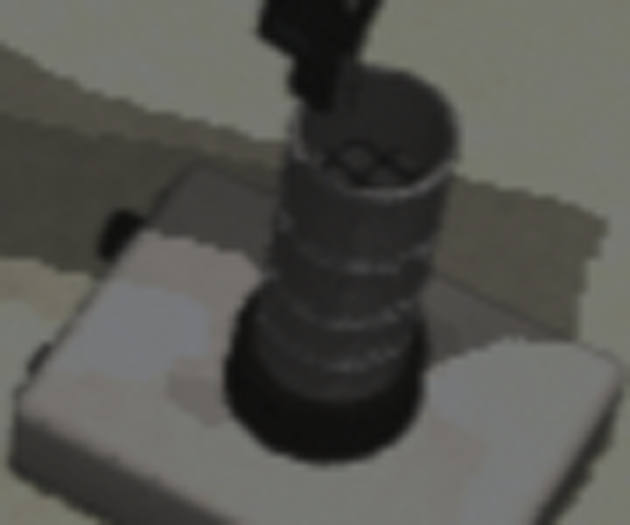

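```bash
python3 - <<'E'
from h import *
print(ptsfit([(100,330),(488,330),(294,150),(294,516),(165,460),(425,460),(140,235),(460,240)],(205,155),4.2,.200))
E
python3 -m jog '{"gripper":[1,1,1,1,1,1,1,1,1,1,1,1,1,1,1],"dp":[[-6.8,44.8,5.5],[-6.8,44.8,5.5],[-6.8,44.8,5.5],[-6.8,44.8,5.5],[-6.8,44.8,5.5],[-6.8,44.8,5.5],[-6.8,44.8,5.5],[-6.8,44.8,5.5],[-6.8,44.8,5.5],[-6.8,44.8,5.5],[-6.8,44.8,5.5],[-6.8,44.8,5.5],[-6.8,44.8,5.5],[-6.8,44.8,5.5],[-6.8,44.8,5.5]],"twist":[0,0,0,0,0,0,0,0,0,0,0,0,0,0,0]}'
python3 look.py w12 lid_knob;  python3 -c "
from h import *
plan(.476,-.2145,.197,-np.pi/2)
im=cv2.imread('pics/w12.png')
cv2.imwrite('pics/w12z.png',cv2.resize(im[150:250,225:335],None,fx=5,fy=5,interpolation=cv2.INTER_CUBIC))"
```

```text
[0.54472905 0.23318873 0.029594  ]
time: 24.55
tcp_pos: [0.4763, -0.2133, 0.3648]
orientation: [-3.141, -0.003, -0.0]
wrist_force: [0.4, 0.9, 0.4]
gripper_width: 1.001
lid_knob 0.55 [249. 168. 303. 227.] [ 0.476 -0.214] 0.9361450532124557
t 24.65 tcp [ 0.4761 -0.2137  0.3648] zaxis [ 0.  0. -1.] jawyaw -1.57 dp cm [-0.02  0.08 16.78] twist 0.0008732847604273619 F [-0.1  0.4 -0.5] grip 0.998 q7 -1.14
```

View pics/w12z.png

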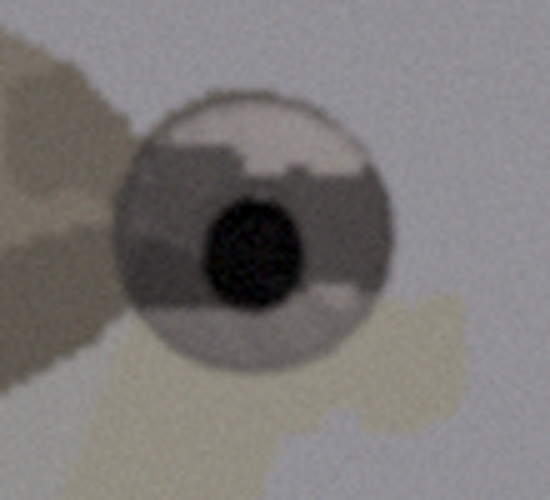

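View pics/w12.png

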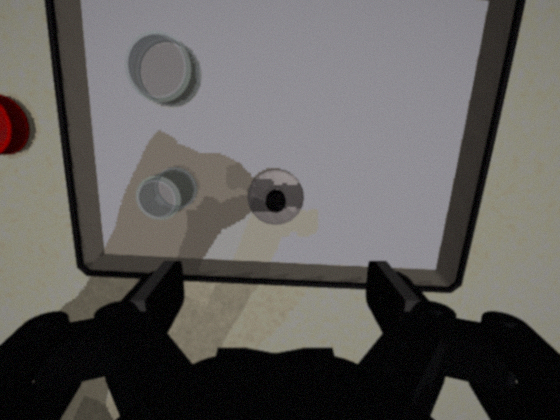

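The coarse sieve is home, since contact came at the predicted 0.3415. The lid is at (275,197).

Run:
```python
from h import *
print(ptsfit([(115,233),(395,233),(255,94),(255,374),(155,335),(355,335),(155,132),(355,132)],(225,150),5,.020))
```

```text
[ 0.4761146  -0.21480749  0.03000339]
```

```bash
python3 -m jog '{"gripper":[1,1,1,1,1,1,0,0,0,0,0,0,0,0,0,0],"dp":[[0,0.1,4],[0,0.1,8],[0,0.1,12],[0,0.1,15],[0,0.1,16.7],[0,0.1,16.7],[0,0.1,16.7],[0,0.1,16.7],[0,0.1,16.7],[0,0.1,16.7],[0,0.1,16.7],[0,0.1,16.7],[0,0.1,16.7],[0,0.1,16.7],[0,0.1,16.7],[0,0.1,16.7]],"twist":[0,0,0,0,0,0,0,0,0,0,0,0,0,0,0,0]}' 40
python3 look.py w13; python3 -c "
from h import *
plan(.5445,.233,.44,-np.pi/2)"
```

```text
time: 26.25
tcp_pos: [0.4762, -0.2154, 0.1985]
orientation: [3.141, -0.0, 0.002]
wrist_force: [-0.7, 0.8, 8.0]
gripper_width: 0.216
t 26.3 tcp [ 0.4762 -0.2154  0.1986] zaxis [ 0.001 -0.    -1.   ] jawyaw -1.571 dp cm [  6.85 -44.83 -24.15] twist -0.00020820609672456136 F [-1.8 -0.2  7.6] grip 0.213 q7 -1.09
```

View pics/w13.png

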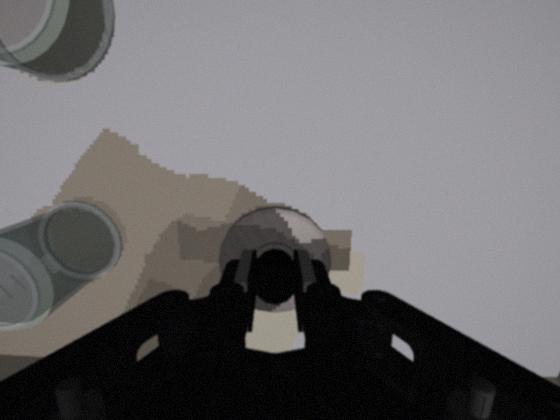

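```bash
python3 -m jog '{"gripper":[0,0,0,0,0,0,0,0,0,0,0,0,0,0,0,0,0,0,0,0],"dp":[[0,0,-2],[0,0,-6],[0,0,-11],[0,0,-16],[0,0,-21],[2,-15,-24],[4.5,-30,-24],[6.8,-44.8,-24],[6.8,-44.8,-24],[6.8,-44.8,-24],[6.8,-44.8,-24],[6.8,-44.8,-24],[6.8,-44.8,-24],[6.8,-44.8,-24],[6.8,-44.8,-24],[6.8,-44.8,-24],[6.8,-44.8,-24],[6.8,-44.8,-24],[6.8,-44.8,-24],[6.8,-44.8,-24]],"twist":[0,0,0,0,0,0,0,0,0,0,0,0,0,0,0,0,0,0,0,0]}'
python3 look.py w14; python3 -c "
from h import *
plan(.5445,.233,.3846,-np.pi/2)
im=cv2.imread('pics/w14.png')
cv2.imwrite('pics/w14z.png',cv2.resize(im[155:365,195:360],None,fx=2.8,fy=2.8,interpolation=cv2.INTER_CUBIC))"
```

```text
time: 28.3
tcp_pos: [0.5441, 0.2317, 0.438]
orientation: [-3.142, 0.003, -0.0]
wrist_force: [-0.1, 0.6, -1.4]
gripper_width: 0.217
t 28.35 tcp [0.5441 0.2319 0.4379] zaxis [ 0.  0. -1.] jawyaw -1.572 dp cm [ 0.04 -0.11  5.33] twist -0.0013579318829817222 F [ 0.2 -0.6 -0.5] grip 0.218 q7 -2.02
```

View pics/w14z.png

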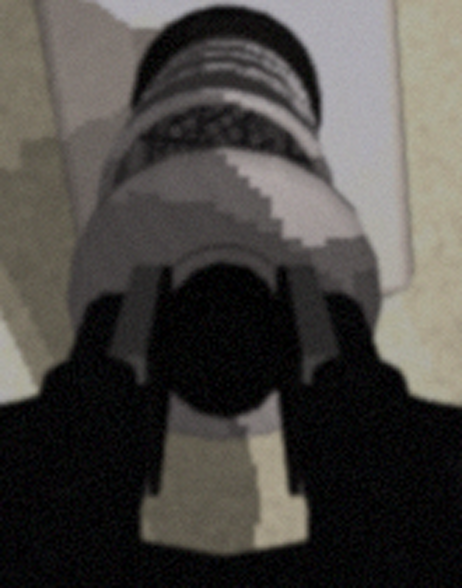

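Run:
```python
from h import *
print(ptsfit([(67,285),(381,285),(222,148),(222,440),(120,180),(330,182)],(195,155),2.8,.2595))
print(ptsfit([(222,87),(140,120),(300,117),(325,150),(108,165)],(195,155),2.8,.200))
```

```text
[0.54465926 0.23194309 0.02970479]
[0.54470711 0.23282328 0.02985837]
```

Aligned to within 1 mm, so I lower the lid.

```bash
python3 -m jog '{"gripper":[0,0,0,0,0,0,0,0,0],"dp":[[0,-0.1,2],[0,-0.1,3.4],[0,-0.1,4.1],[0,-0.1,4.5],[0,-0.1,4.9],[0,-0.1,5.2],[0,-0.1,5.4],[0,-0.1,5.5],[0,-0.1,5.5]],"twist":[0,0,0,0,0,0,0,0,0]}'
```

```text
time: 29.25
tcp_pos: [0.5443, 0.2337, 0.3845]
orientation: [-3.14, 0.001, -0.004]
wrist_force: [-3.3, -1.0, 11.3]
gripper_width: 0.215
```

```bash
python3 -m jog '{"gripper":[0.5,1,1,1,1,1,1,1,1,1,1,1,1,1,1],"dp":[[0,0,-0.1],[0,0,-0.1],[0,0,-0.1],[0,0,-0.1],[0,0,-2],[0,0,-5],[0,0,-6],[-3,5,-6],[-5,10,-6],[-5,15,-6],[-5,18,-6],[-5,20,-6],[-5,20,-6],[-5,20,-6],[-5,20,-6]],"twist":[0,0,0,0,0,0,0,0,0,0,0,0,0,0,0]}'
python3 -c "
from h import *
plan(.5445,.233,.3846,-np.pi/2)
for c in('scene','side'):
    im=env.grab_frame(c)
    cv2.imwrite('pics/%s15.png'%c,im[:,:,::-1])
    x,y=((300,100) if c=='scene' else (200,200))
    cv2.imwrite('pics/%s15z.png'%c,cv2.resize(im[y:y+90,x:x+100,::-1],None,fx=6.5,fy=6.5,interpolation=cv2.INTER_CUBIC))
"
```

```text
time: 30.75
tcp_pos: [0.4941, 0.035, 0.4424]
orientation: [-3.141, -0.003, 0.001]
wrist_force: [-0.0, 0.6, 0.0]
gripper_width: 1.001
t 30.75 tcp [0.4941 0.035  0.4424] zaxis [-0.     0.001 -1.   ] jawyaw -1.569 dp cm [  5.08 -19.79   5.79] twist 0.0016481027742458743 F [-0.   0.6  0. ] grip 1.001 q7 -1.69
```

View pics/scene15z.png

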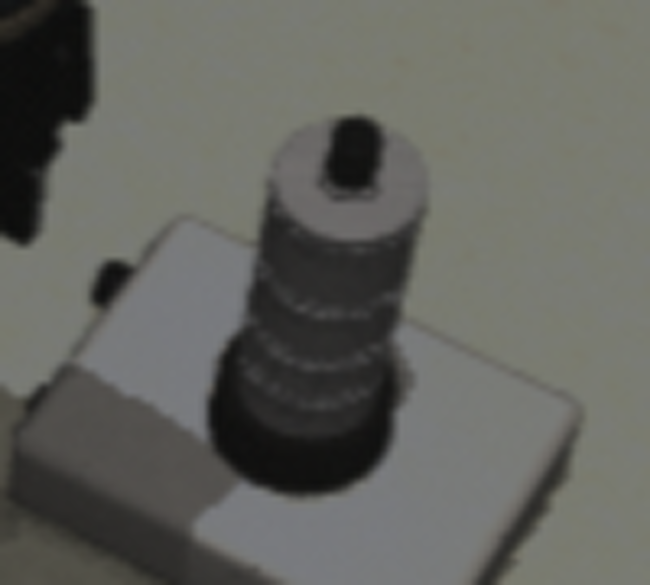

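View pics/side15.png

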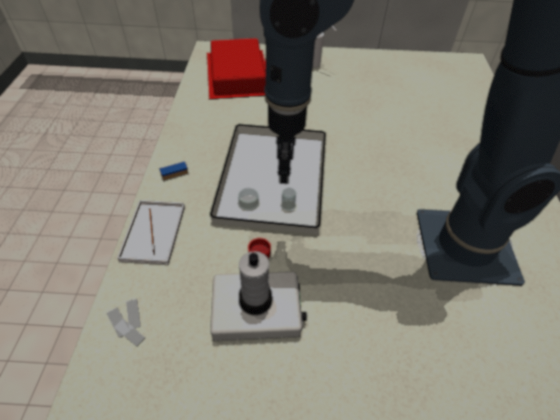

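View pics/scene15.png

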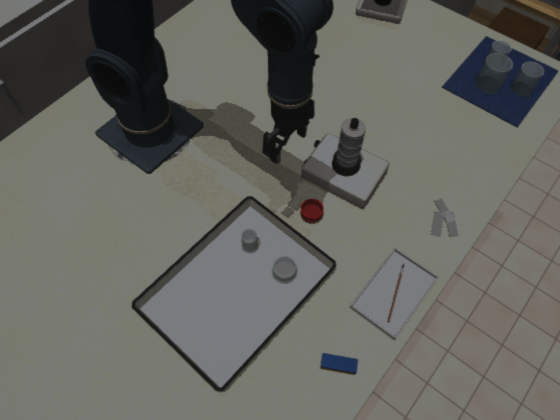

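Run:
```python
from h import *
p=env.camera_params("scene");env.grab_frame("scene")
P=proj(p,np.c_[np.array([.5445,.233])+.03*C,np.full(48,.206)]);print("expected disc",P.min(0),P.max(0),"knob top",proj(p,[[.5445,.233,.230]]))
for n in("lid_knob","beaker_mid","dish_mid"):
    for d in env.cut_out("scene",n)[:1]: print(n,d["score"],np.round(d["extent"]),*locate("scene",n,d["region"],.190 if n[0]=="l" else .004,p))
```

```text
expected disc [341.92417144 118.41587846] [366.25281116 137.3720597 ] knob top [[355.37194141 121.34559182]]
lid_knob 0.87 [343. 116. 371. 138.] [0.5409559  0.23571813] 0.9275
dish_mid 0.62 [273. 252. 295. 280.] [ 0.59726219 -0.10704872] 0.9054054054054054
```

The disc in the picture spans columns 341.5–365.8 with its bottom at row 136.9. Expected for a seated lid is 341.9–366.3 and 137.4.

```bash
python3 -c "
from bench import env
print(env.hand_in())"
```

```text
the job is handed in; nothing more can be done
None
```

The stack is built on the receiver pan in the order asked: fine, medium, coarse, then the lid. Each piece was let go before the next was picked up. The job was handed in with about 31 s of the 104 s used.

**Seating:** each piece made contact within about 0.2 mm of its predicted height. The highest force I read while seating was about 18 N. In the final scene picture the lid's disc was within half a pixel of where a seated lid should be. The gripper was open and clear of the stack.

**Glasses:** both glasses look unmoved in the last picture, at (249,240) and (285,269). The dish was measured again to within about 1 mm of its first reading.

**Checks that disagreed:**
- The coarse rim fitted at 29.6 mm radius instead of 30, within measuring error.
- The network's outline put the lid about 4 mm off centre, but its extent was wider than the disc I see.
- The network missed the beaker in the last look, so its place is checked by eye only.

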